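# Lever open the instrument case

## Robot

A 6-joint arm with a two-finger parallel gripper is mounted at the origin on the work surface. World frame = base frame: x ahead of the robot, y to its left, z up, the work surface at z = 0. Lengths are in m, angles in rad, forces in N, time in s.
With the tool pointing down it reaches from about 0.3 to 1 m from the base axis. Payload 5.1 kg.
Tool frame: the origin (TCP) lies midway between the tips of the shut fingers; the grasp point (between the pads) lies 19 mm behind it (arm.grip_point_offset is the distance from the TCP to the grasp point, in m); z points along the fingers, y is the line along which they close (so a half turn about z gives the same grasp; the last joint's range is limited). The gripper opens to 95 mm and grips with 3 to 60 N. Pads are 20 mm wide; open, the fingers measure 119 mm over their backs; the gripper's body (75 mm by 180 mm) begins 59 mm behind the grasp point.
Start: joints at [-1.369, 0.124, 1.65, -0, 1.367, -0.083], TCP at [0.183, -0.624, 0.215] pointing down, gripper open.
Joint ranges: [-2.61, 2.61], [-1.02, 2.33], [0.03, 2.71], [-1.35, 4.49], [0.32, 2.68], [-2.91, 2.91]. Speed limits (rad/s): [2.57, 2.57, 3.14, 3.14, 3.14, 3.14].

## Interface

Orientations are given as [roll, pitch, yaw] about the fixed x, y, z axes, in that order (R = Rz(yaw) Ry(pitch) Rx(roll)).
In Python, from plant import status, optics, job, arm gives the robot as it stands. The module is installed in compiled form; this text tells all that it offers.
- The arm moves only by the tool send_rows, never from a script. Its arguments are lists of equal length, an entry for each row: "rot": the turn, a rotation vector about the tool's x, y, z in degrees, a list of three; "linear": the shift along the tool's x, y, z in cm, a list of three; "jaw": the opening, from -1 (shut) to 1 (fully open). A call has 1 to 20 rows; each row is the pose to reach, as a shift and turn from the pose commanded when the call began, along the tool's axes at that moment; what a row does not reach only later rows make up. A row lasts 1/12 s, in which the tool goes at most 41.7 mm and 7.16 degrees, less where a joint would pass 70% of its speed; a pose out of reach is approached as far as the arm can. A call with a gripper value outside its range is refused whole. The fingers move at their own pace and stop on an object; "squeeze" is the grip in N (left out, the last holds). Time passes only in rows, so rows that repeat a pose let the fingers close. It gives the time, the measured TCP pose, the force, the opening and the grip force at its end, in the units of the state.
- status.state(): the state, without advancing time (a new reading comes with each control period).
- optics.capture(name): name is "side" or "top"; returns the picture (400x640x3 uint8, red, green, blue); there is no depth.
- optics.camera_info(name): a dict with "fx", "fy", "cx", "cy" (pixels), "origin" and "attitude" of the camera in the world. Camera axes: x right, y down, z forward; pixel columns grow to the right and rows downward; lengths in m; the calibration is good to about 2 mm. A picture is of the moment at which its call begins. camera_info takes no time and is no camera call.
- job.hand_in(): hands the job in; it is judged then, once.
The state is a dict: "clock": time; "joints": joint angles; "joint_vel": joint speeds; "effort": joint torques, N m; "tcp_pos": TCP position; "eef_rot": TCP orientation; "contact_force": force on the tool from outside, world axes, zero at the start; "ft_torque": the same for the moment, N m; "finger_gap": opening from 0.0 (shut) to 1.0 (fully open); "grip_force": force on a finger pad.
Only numpy, scipy, OpenCV 4.12 (cv2) and the standard library are available. Lean on these libraries where they do the work, as an engineer would, in place of code of your own. Each camera call takes 0.05 s, during which the arm holds its last target. There are 200 camera calls.

## Task

Pick up the flat-bladed opener, slip its blade under the front edge of the larger black case's cover, where the case has a notch, and lever the hinged cover up until it stands open at 45 degrees or more; only the opener may touch that cover, not the gripper. Then gently lay the opener down flat on the bench and let go of it, with the cover still standing open. Leave the small case shut.

Things in the scene. Friction and masses are not known exactly. Their poses are not given: they have to be found in the camera images.
- opener: Tool on the bench: blue handle 100 long, 18 wide, 20 high (mm), rectangular, with a broad flat steel blade 18 wide, 2 thick, sticking 65 out of its end at half the handle's height; 70 g. Origin: underside of the handle; x along the blade, z up. Handle from x -55 to +45, blade tip at x +110, blade mid-plane at z +10. Grip it at the origin across y. The screwdriver nearby has a round shank.
- cover (a joint): Hinge angle (rad) of the larger case's dark flat cover, 162 x 174 x 4 mm: 0 shut, positive as its front edge rises, 1.75 fully back. Starts at 0 to 0.04. The hinge is stiff: the cover stays where it is left; lifting it near the front edge takes 1 to 2.5 N. The case is black, fixed, 150 deep, 170 wide, 45 high; the cover overhangs its front wall by 12.
- cover_lip (a point): Middle of the lower front edge of the larger case's cover, moving with it: x across the case to the hinge (162 mm on, in the cover's underside plane, 45 above the bench), y along the edge, z up when shut. Below it the front wall (4 thick) has a notch 60 wide, from 25 to 45 mm above the bench, for the blade, tip 20 to 50 past the lip; the inside is hollow, free above 20 mm.
- small_lip (a point): Middle of the lower front edge of the cover of the small case, which is to be left alone: x across the case to its hinge, z up. It looks like the larger one, black, fixed, also with a notch and hinged cover, but is only 110 deep, 105 wide and 36 high (mm); its cover is 120 x 109 x 4 mm.
There are look-alikes about, which are no part of the job. Leave any red or white look-alike of the opener alone. Leave any purple look-alike of the part that bears cover alone.

How it is judged:
By the outcome, as a careful person would: the job done as asked, in the order asked, and still so for the second after the job is handed in, with the robot touching nothing.
It also fails if it takes over 54 s, if anything falls off the work surface, if the arm or the gripper's body presses on something with over 40 N, if the wrist force passes 120 N, or if a joint passes its speed limit or range.

## Working session

There is one attempt and no reset: what is moved stays moved. The work goes in short steps, Python scripts to look and compute and a tool call to move; the robot and the scene stay as the last step left them, time stands still between calls to the robot, and variables do not carry over. Pictures are saved under pics/ and viewed, at most 10 in all, crops included, and the job is handed in when it is done.

Besides the shell and the picture viewer there is one more tool, called after "Request:" by a JSON object that holds its "fn" and its "kwargs", one argument or row to a line. send_rows: Moves the arm, as the interface text tells. Its arguments: {"type":"object","properties":{"rot":{"type":"array"},"linear":{"type":"array"},"jaw":{"type":"array"},"squeeze":{"type":"number"}},"required":["rot","linear","jaw"]}

```bash
mkdir -p pics; python3 - <<'E'
from plant import status, optics, job, arm
import cv2,numpy as np
for n in("top","side"):
    im=optics.capture(n); cv2.imwrite(f"pics/{n}0.png",im[:,:,::-1]); c=optics.camera_info(n); print(n,c)
print(status.state())
E
```

```text
top {'fx': 512.3662356932272, 'fy': 512.3662356932272, 'cx': 323.4403530165482, 'cy': 202.63324184269354, 'origin': array([ 0.42485195, -0.12322873,  1.41660207]), 'attitude': array([-3.09031857e+00,  2.25621347e-03, -1.55770736e+00])}
side {'fx': 503.36131707959805, 'fy': 503.36131707959805, 'cx': 319.74583814774326, 'cy': 199.52546984712146, 'origin': array([-0.08119825, -1.24851588,  0.96891434]), 'attitude': array([-2.19235864e+00, -1.73755010e-03, -4.77584934e-01])}
{'clock': 0.1, 'joints': array([-1.36857170e+00,  1.24418123e-01,  1.65153322e+00,  1.59591729e-06,
        1.36747159e+00, -8.26158155e-02]), 'joint_vel': array([ 1.19447197e-04, -2.62040987e-03, -4.20999183e-03, -8.84397201e-06,
        6.50118250e-04, -4.54857723e-04]), 'effort': array([-1.57328868e-04, -4.18880725e+01, -3.61096752e+01,  7.75728584e-02,
        4.61176957e-02, -6.29966667e-05]), 'tcp_pos': array([ 0.18250019, -0.62325779,  0.21352654]), 'eef_rot': array([-3.13976874e+00, -1.52595245e-04,  2.84839983e-01]), 'contact_force': array([-0.30527434, -0.63202726,  0.87522356]), 'ft_torque': array([ 0.0253079 ,  0.01007881, -0.00919187]), 'grip_force': 0.0, 'finger_gap': 0.9982890896039518}
```

View pics/top0.png

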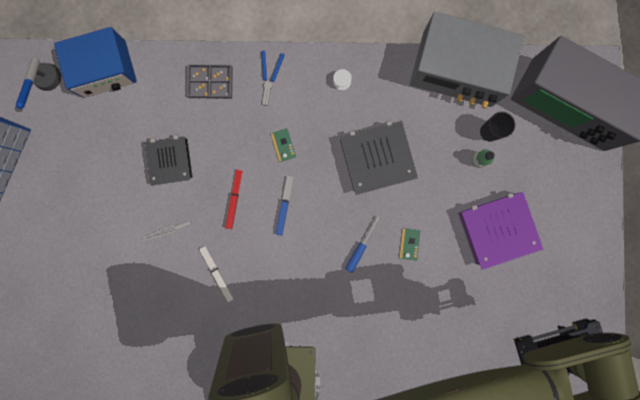

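View pics/side0.png

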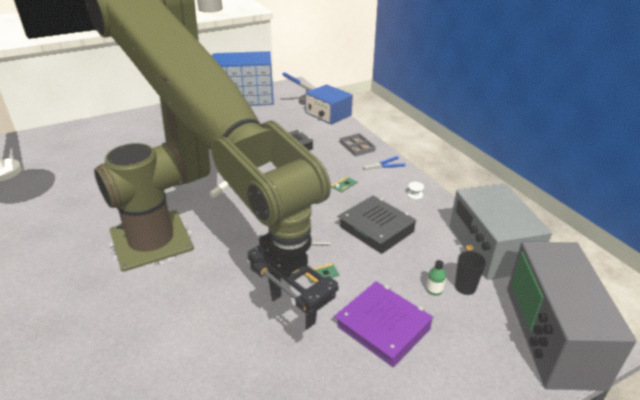

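The opener candidates in the top view are blue (284,205), blue (362,245), red (233,200), white (215,272) and blue (27,85). (284,205) fits best: it has a blue rectangular handle and a broad flat blade, while (362,245) looks like the screwdriver with a thin round shank. The case candidates are black (378,157), which is the larger one, black (166,160), which is the small one, and purple (500,230), a look-alike. I'll confirm with a crop.

```bash
cat > h.py <<'E'
from plant import status, optics, job, arm
import cv2,numpy as np
from scipy.spatial.transform import Rotation as R
def cam(n):
    c=optics.camera_info(n); return c,R.from_euler('xyz',c['attitude']).as_matrix(),np.array(c['origin'])
def ray(n,p,z):
    c,M,o=cam(n); d=M@np.array([(p[0]-c['cx'])/c['fx'],(p[1]-c['cy'])/c['fy'],1.]); return o+d*(z-o[2])/d[2]
def proj(n,P):
    c,M,o=cam(n); q=M.T@(np.array(P)-o); return np.array([c['fx']*q[0]/q[2]+c['cx'],c['fy']*q[1]/q[2]+c['cy']])
E
python3 - <<'E'
from h import *
im=cv2.imread('pics/top0.png'); hsv=cv2.cvtColor(im,cv2.COLOR_BGR2HSV)
cv2.imwrite('pics/crop1.png',cv2.resize(im[110:280,240:440],None,fx=3.5,fy=3.5,interpolation=cv2.INTER_CUBIC))
m=cv2.inRange(hsv,(100,110,50),(130,255,255)); m[:150]=0
def big(m,x0,x1,y0,y1):
    k=np.zeros_like(m);k[y0:y1,x0:x1]=m[y0:y1,x0:x1]
    c,_=cv2.findContours(k,cv2.RETR_EXTERNAL,cv2.CHAIN_APPROX_NONE); return max(c,key=cv2.contourArea)
c=big(m,265,305,160,245); r=cv2.minAreaRect(c); b=cv2.boxPoints(r); print('handle',r); print([ray('top',p,.02).round(4) for p in b], ray('top',r[0],.02))
g=cv2.inRange(hsv,(0,0,165),(180,60,255)); c=big(g,270,300,165,215); r=cv2.minAreaRect(c); b=cv2.boxPoints(r); print('blade',r); print([ray('top',p,.011).round(4) for p in b])
d=cv2.inRange(hsv,(0,0,0),(180,255,85)); 
for w in((325,430,110,205),(135,200,125,195)):
    c=big(d,*w); r=cv2.minAreaRect(c); print(r,cv2.contourArea(c)); print(cv2.approxPolyDP(c,4,True).reshape(-1,2).tolist())
    for z in(.049,.045): print([ray('top',p,z).round(4).tolist() for p in cv2.boxPoints(r)])
E
```

```text
handle ((281.54595947265625, 218.0087890625), (6.034365177154541, 33.11884307861328), 10.784297943115234)
[array([0.4101, 0.0103, 0.02  ]), array([ 0.499 , -0.0051,  0.02  ]), array([ 0.4961, -0.0213,  0.02  ]), array([ 0.4072, -0.0059,  0.02  ])] [ 0.45303516 -0.00550737  0.02      ]
blade ((284.5, 197.0), (1.0, 0.0), 180.0)
[array([ 0.5111, -0.0132,  0.011 ]), array([ 0.5111, -0.0132,  0.011 ]), array([ 0.511 , -0.0105,  0.011 ]), array([ 0.511 , -0.0105,  0.011 ])]
((377.1861877441406, 156.83447265625), (59.34823989868164, 64.62199401855469), 74.93151092529297) 2504.5
[[400, 122], [340, 139], [356, 192], [350, 173], [368, 170], [371, 164], [375, 168], [376, 162], [380, 169], [379, 148], [384, 165], [388, 166], [388, 157], [394, 163], [394, 155], [401, 160], [396, 167], [406, 166], [407, 174], [400, 179], [399, 172], [397, 179], [394, 173], [395, 181], [384, 180], [385, 185], [381, 177], [377, 186], [367, 189], [364, 182], [368, 183], [363, 183], [363, 190], [415, 177]]
[[0.6734, -0.1568, 0.049], [0.7212, -0.3244, 0.049], [0.5667, -0.3665, 0.049], [0.5195, -0.1998, 0.049]]
[[0.6742, -0.1569, 0.045], [0.722, -0.3249, 0.045], [0.5671, -0.3672, 0.045], [0.5197, -0.2001, 0.045]]
((167.45741271972656, 159.3162384033203), (45.226985931396484, 43.997249603271484), 82.14668273925781) 1735.0
[[185, 138], [143, 143], [151, 184], [191, 177]]
[[0.6577, 0.3698, 0.049], [0.6755, 0.2528, 0.049], [0.5546, 0.233, 0.049], [0.537, 0.3494, 0.049]]
[[0.6584, 0.3712, 0.045], [0.6762, 0.2539, 0.045], [0.555, 0.2341, 0.045], [0.5373, 0.3508, 0.045]]
```

View pics/crop1.png

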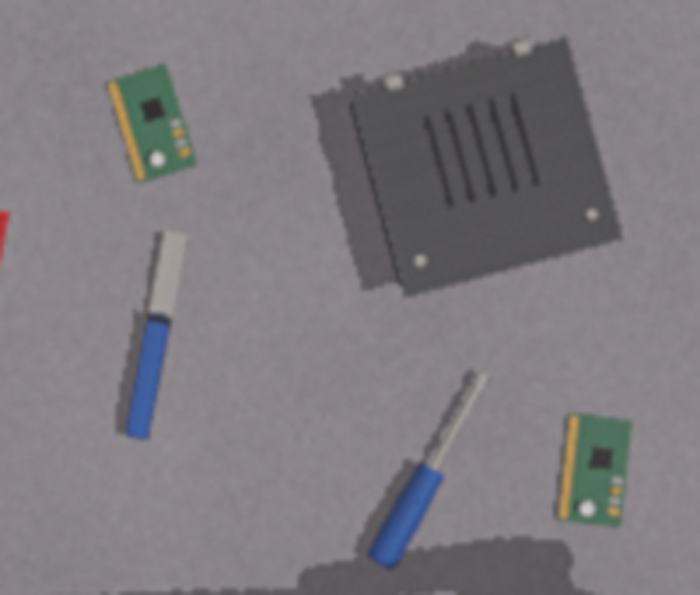

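The crop confirms it. The opener is the blue-handled tool at crop (140–174, 232–437), with a broad flat blade. The other blue tool, at crop (380–485, 375–560), has a thin round shank. The larger black cover's corners are at crop (352,103), (567,38), (622,238) and (405,296), with the hinge knobs on the far side, so its front faces the robot.

```bash
python3 - <<'E'
from h import *
f=lambda p:(p[0]/3.5+240-.36,p[1]/3.5+110-.36)
tip=ray('top',f((174,232)),.011); rear=ray('top',f((137,438)),.02); 
d=(tip-rear)[:2]; L=np.hypot(*d); d/=L; yaw=np.arctan2(d[1],d[0]); O=(tip[:2]-.11*d+rear[:2]+.055*d)/2
print('opener L',L,'yaw',yaw,'O',O)
C=[ray('top',f(p),.049) for p in((352,103),(567,38),(622,238),(405,296))]
e=lambda a,b:np.linalg.norm(C[a]-C[b]); print(e(0,1),e(1,2),e(2,3),e(3,0))
lip=(C[2]+C[3])/2; hin=(C[0]+C[1])/2; u=(hin-lip)[:2]; u/=np.hypot(*u); v=(C[2]-C[3])[:2]; 
print('lip',lip,'yaw',np.arctan2(u[1],u[0]),np.arctan2(v[0],-v[1]), )
s=status.state(); T=R.from_euler('xyz',s['eef_rot']).as_matrix()
for z in(.12,.0):
  t=np.array([*O,z]); print('shift cm',T.T@(t-s['tcp_pos'])*100)
print('turn z deg',-np.degrees(yaw-s['eef_rot'][2]), arm.grip_point_offset)
E
```

```text
opener L 0.16406576141386348 yaw -0.15594635690747188 O [ 0.46117998 -0.0072461 ]
0.17304504216931887 0.15984988672766332 0.1720171013440372 0.15399360921329502
lip [ 0.54196218 -0.28706809  0.049     ] yaw 0.27450965993862353 0.27448221698119735
shift cm [ 44.05382413 -51.27088385   9.45290535]
shift cm [ 44.05199299 -51.24899695  21.45288525]
turn z deg 25.255196916216423 0.0188
```

Request:
{"fn": "send_rows", "kwargs": {
  "rot": [
    [0,0,25.26],
    [0,0,25.26],
    [0,0,25.26],
    [0,0,25.26],
    [0,0,25.26],
    [0,0,25.26],
    [0,0,25.26],
    [0,0,25.26],
    [0,0,25.26],
    [0,0,25.26],
    [0,0,25.26],
    [0,0,25.26],
    [0,0,25.26],
    [0,0,25.26],
    [0,0,25.26],
    [0,0,25.26],
    [0,0,25.26],
    [0,0,25.26],
    [0,0,25.26],
    [0,0,25.26]
  ],
  "linear": [
    [44.05,-51.25,11.5],
    [44.05,-51.25,11.5],
    [44.05,-51.25,11.5],
    [44.05,-51.25,11.5],
    [44.05,-51.25,11.5],
    [44.05,-51.25,11.5],
    [44.05,-51.25,11.5],
    [44.05,-51.25,11.5],
    [44.05,-51.25,11.5],
    [44.05,-51.25,11.5],
    [44.05,-51.25,11.5],
    [44.05,-51.25,11.5],
    [44.05,-51.25,11.5],
    [44.05,-51.25,11.5],
    [44.05,-51.25,11.5],
    [44.05,-51.25,11.5],
    [44.05,-51.25,11.5],
    [44.05,-51.25,11.5],
    [44.05,-51.25,11.5],
    [44.05,-51.25,11.5]
  ],
  "jaw": [1,1,1,1,1,1,1,1,1,1,1,1,1,1,1,1,1,1,1,1]
}}

```text
clock: 1.77
tcp_pos: [0.4609, -0.0088, 0.0995]
eef_rot: [3.141, 0.001, -0.156]
contact_force: [0.9, -0.4, 0.2]
finger_gap: 1.001
grip_force: 0.0
```

```bash
python3 - <<'E'
from h import *
s=status.state(); print(s['clock'],s['tcp_pos'],s['eef_rot'],s['joints'])
T=R.from_euler('xyz',s['eef_rot']).as_matrix(); print(T.T@(np.array([.4612,-.0072,.003])-s['tcp_pos'])*100)
cv2.imwrite('pics/side1.png',cv2.resize(optics.capture('side')[80:320,200:460,::-1],None,fx=2.4,fy=2.4,interpolation=cv2.INTER_CUBIC))
E
```

```text
1.7667 [ 0.46094728 -0.00878311  0.09951607] [ 3.14112967e+00  5.75130358e-04 -1.56290041e-01] [-1.35289239e-01 -2.04235685e-01  2.16903968e+00 -4.88093918e-04
  1.17737343e+00  1.59198424e+00]
[ 5.87294349e-03 -1.64783931e-01  9.65152979e+00]
```

View pics/side1.png

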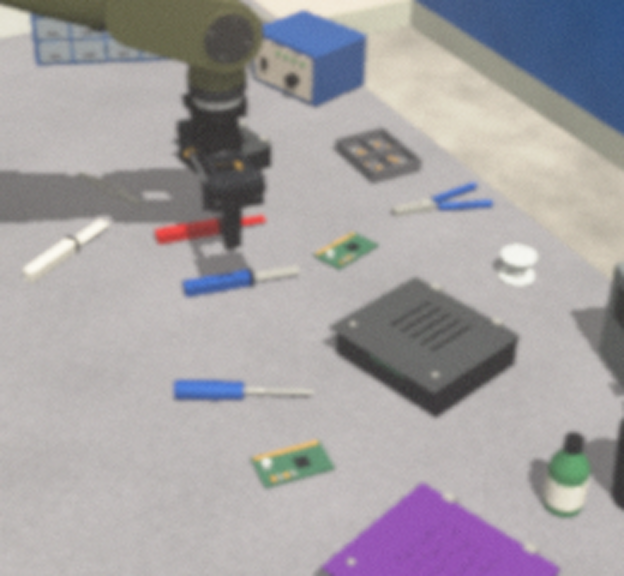

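Side view: the fingers stand over the blue opener at (220,283), clear of the red one. The opener's flat blade ends at (297,270). I'll descend and grip.

Request:
{"fn": "send_rows", "kwargs": {
  "rot": [
    [0,0,0],
    [0,0,0],
    [0,0,0],
    [0,0,0],
    [0,0,0],
    [0,0,0],
    [0,0,0],
    [0,0,0],
    [0,0,0],
    [0,0,0],
    [0,0,0],
    [0,0,0],
    [0,0,0],
    [0,0,0],
    [0,0,0],
    [0,0,0],
    [0,0,0],
    [0,0,0],
    [0,0,0],
    [0,0,0]
  ],
  "linear": [
    [0,0,2],
    [0,0,4],
    [0,0,6],
    [0,0,8],
    [0,0,8.8],
    [0,0,9.4],
    [0,0,9.65],
    [0,0,9.65],
    [0,0,9.65],
    [0,0,9.65],
    [0,0,9.65],
    [0,0,9.65],
    [0,0,9.65],
    [0,0,9.65],
    [0,0,9.65],
    [0,0,9.65],
    [0,0,9.65],
    [0,0,9.65],
    [0,0,9.65],
    [0,0,9.65]
  ],
  "jaw": [1,1,1,1,1,1,1,1,-1,-1,-1,-1,-1,-1,-1,-1,-1,-1,-1,-1],
  "squeeze": 50
}}

```text
clock: 3.48
tcp_pos: [0.4614, -0.0082, 0.0031]
eef_rot: [-3.142, 0.0, -0.156]
contact_force: [0.4, -0.3, 0.2]
finger_gap: 0.218
grip_force: 0.0
```

Request:
{"fn": "send_rows", "kwargs": {
  "rot": [
    [0,0,0],
    [0,0,0],
    [0,0,0],
    [0,0,0],
    [0,0,0],
    [0,0,0],
    [0,0,0],
    [0,0,0],
    [0,0,0],
    [0,0,0],
    [0,0,0],
    [0,0,0]
  ],
  "linear": [
    [0,0,0],
    [0,0,0],
    [0,0,0],
    [0,0,0],
    [0,0,0],
    [0,0,-1],
    [0,0,-3],
    [0,0,-5],
    [0,0,-7],
    [0,0,-9],
    [0,0,-9],
    [0,0,-9]
  ],
  "jaw": [-1,-1,-1,-1,-1,-1,-1,-1,-1,-1,-1,-1]
}}

```text
clock: 4.48
tcp_pos: [0.4624, -0.0083, 0.0946]
eef_rot: [-3.141, -0.003, -0.156]
contact_force: [-0.2, 0.0, -0.4]
finger_gap: 0.182
grip_force: 49.9
```

```bash
python3 - <<'E'
from h import *
s=status.state(); print(s['clock'],s['tcp_pos'],s['eef_rot'],s['grip_force'],s['finger_gap'])
T=R.from_euler('xyz',s['eef_rot']).as_matrix()
# goal: yaw .2745, blade tip 40 mm in front of lip
u=np.array([np.cos(.2745),np.sin(.2745)]); lip=np.array([.542,-.287])
for back,z in((.15,.093),(.15,.029),(.075,.029)):
    print(back,T.T@(np.array([*(lip-u*back),z])-s['tcp_pos'])*100)
print('turn',-np.degrees(.2745-s['eef_rot'][2]))
a=optics.capture('top')[120:300,230:450,::-1];b=optics.capture('side')[100:280,200:420,::-1]
cv2.imwrite('pics/both2.png',cv2.resize(np.vstack([a,b]),None,fx=1.66,fy=1.66,interpolation=cv2.INTER_CUBIC))
E
```

```text
4.4833 [ 0.46241845 -0.00831365  0.09463413] [-3.14148769 -0.00345437 -0.15605767] 49.9307656288147 0.18229034163827626
0.15 [-1.43862484 32.55375143  0.15502714]
0.15 [-1.46073279 32.55442318  6.55498892]
0.075 [ 5.35472502 29.42409335  6.57886072]
turn -24.669137510218697
```

View pics/both2.png

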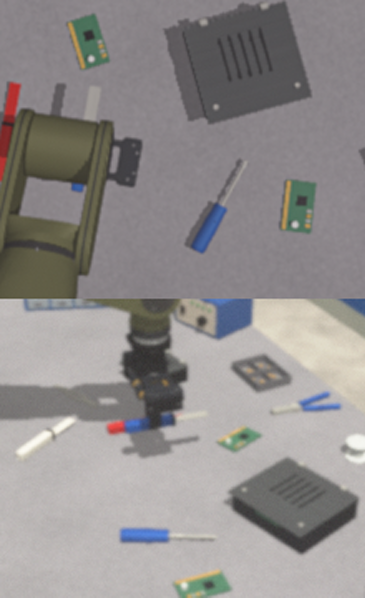

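The opener is held level, with the blade visible ahead of the fingers at (190,413) in the side half. Next I'll swing to a pre-insertion pose in front of the notch.

Request:
{"fn": "send_rows", "kwargs": {
  "rot": [
    [0,0,-6],
    [0,0,-12],
    [0,0,-18],
    [0,0,-24.67],
    [0,0,-24.67],
    [0,0,-24.67],
    [0,0,-24.67],
    [0,0,-24.67],
    [0,0,-24.67],
    [0,0,-24.67],
    [0,0,-24.67],
    [0,0,-24.67],
    [0,0,-24.67],
    [0,0,-24.67]
  ],
  "linear": [
    [-0.2,3,0.1],
    [-0.4,6.5,0.1],
    [-0.6,10,0.1],
    [-0.8,13.5,0.1],
    [-0.9,17,0.1],
    [-1,20.5,0.1],
    [-1.2,24,0.1],
    [-1.3,27.5,0.1],
    [-1.4,30.5,0.1],
    [-1.44,32,0.1],
    [-1.44,32.55,0.1],
    [-1.44,32.55,0.1],
    [-1.44,32.55,0.1],
    [-1.44,32.55,0.1]
  ],
  "jaw": [-1,-1,-1,-1,-1,-1,-1,-1,-1,-1,-1,-1,-1,-1],
  "squeeze": 60
}}

```text
clock: 5.75
tcp_pos: [0.3966, -0.3259, 0.0915]
eef_rot: [-3.14, 0.0, 0.276]
contact_force: [0.5, -0.2, -1.1]
finger_gap: 0.184
grip_force: 59.9
```

```bash
python3 - <<'E'
from h import *
s=status.state(); print(s['clock'],s['tcp_pos'],s['eef_rot'],s['grip_force'],s['finger_gap'])
T=R.from_euler('xyz',s['eef_rot']).as_matrix()
u=np.array([np.cos(.2745),np.sin(.2745)]); lip=np.array([.542,-.287])
for back,z in((.15,.029),(.075,.029)):
    print(back,T.T@(np.array([*(lip-u*back),z])-s['tcp_pos'])*100)
ex=T[:,0]; P=s['tcp_pos']+.11*ex+[0,0,.007]; print('pred tip',P,proj('top',P),proj('side',P))
a=optics.capture('top')[120:300,280:460,::-1];b=optics.capture('side')[120:300,250:430,::-1]
cv2.imwrite('pics/both3.png',cv2.resize(np.hstack([a,b]),None,fx=2.2,fy=2.2,interpolation=cv2.INTER_CUBIC))
E
```

```text
5.75 [ 0.39661555 -0.32587293  0.09146907] [-3.14006296e+00  3.70808579e-04  2.75961578e-01] 59.93083834648132 0.18374387710237616
0.15 [0.04987497 0.20874258 6.24657696]
0.075 [7.54986644 0.21970014 6.24377913]
pred tip [ 0.50245354 -0.29590099  0.09842828] [392.01170222 199.6451523 ] [347.88321186 220.52156488]
```

View pics/both3.png

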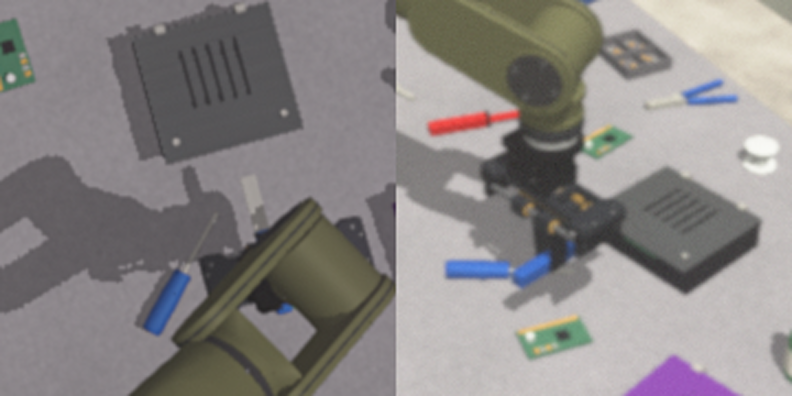

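The blade tip is at (249,177) in the left half, within about 1 px of prediction, and lined up with the middle of the cover's front edge at (233,145). Now I'll lower and insert.

Request:
{"fn": "send_rows", "kwargs": {
  "rot": [
    [0,0,0],
    [0,0,0],
    [0,0,0],
    [0,0,0],
    [0,0,0],
    [0,0,0],
    [0,0,0],
    [0,0,0],
    [0,0,0],
    [0,0,0],
    [0,0,0],
    [0,0,0],
    [0,0,0],
    [0,0,0],
    [0,0,0],
    [0,0,0]
  ],
  "linear": [
    [0,0.2,2],
    [0,0.2,4],
    [0,0.2,5.5],
    [0,0.2,6.1],
    [0,0.2,6.1],
    [0,0.2,6.1],
    [1,0.2,6.1],
    [2,0.2,6.1],
    [3,0.2,6.1],
    [4,0.2,6.1],
    [5,0.2,6.1],
    [6,0.2,6.1],
    [7,0.2,6.1],
    [7.5,0.2,6.1],
    [7.5,0.2,6.1],
    [7.5,0.2,6.1]
  ],
  "jaw": [-1,-1,-1,-1,-1,-1,-1,-1,-1,-1,-1,-1,-1,-1,-1,-1]
}}

```text
clock: 7.18
tcp_pos: [0.4694, -0.3089, 0.0309]
eef_rot: [-3.141, 0.001, 0.275]
contact_force: [-0.1, 1.0, -0.8]
finger_gap: 0.184
grip_force: 59.9
```

```bash
python3 - <<'E'
from h import *
s=status.state(); print(s['clock'],s['tcp_pos'],s['eef_rot'],s['contact_force'],s['ft_torque'],s['finger_gap'])
a=optics.capture('top')[120:300,280:460,::-1];b=optics.capture('side')[120:300,250:430,::-1]
cv2.imwrite('pics/both4.png',cv2.resize(np.hstack([a,b]),None,fx=2.2,fy=2.2,interpolation=cv2.INTER_CUBIC))
u=np.array([np.cos(.2745),np.sin(.2745)]); lip=np.array([.542,-.287]); t=(s['tcp_pos'][:2]-lip)@u; print('back',t)
r=.162-(t+.11)
for d in range(0,75,6): 
  a=np.radians(d); print(d,'x',round((r-r*np.cos(a))*100,2),'up',round((r*np.sin(a)+ .045-.001-.0363)*100,2))
E
```

```text
7.1833 [ 0.46935753 -0.30889561  0.03093435] [-3.14120213e+00  5.04615941e-04  2.75081544e-01] [-0.12229378  0.97756865 -0.84192191] [ 0.03483601 -0.03242166  0.03921339] 0.1843563663668077
back -0.07585794260556614
0 x 0.0 up 0.77
6 x 0.07 up 2.11
12 x 0.28 up 3.43
18 x 0.63 up 4.72
24 x 1.11 up 5.97
30 x 1.71 up 7.16
36 x 2.44 up 8.29
42 x 3.28 up 9.33
48 x 4.23 up 10.27
54 x 5.27 up 11.11
60 x 6.39 up 11.84
66 x 7.59 up 12.45
72 x 8.83 up 12.93
```

View pics/both4.png

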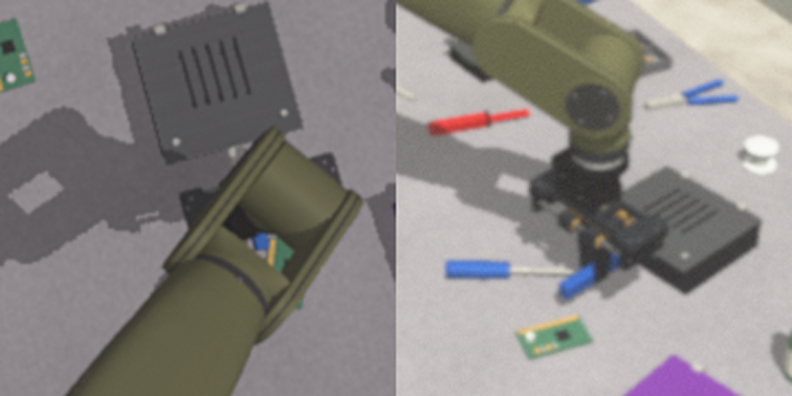

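The blade has entered beneath the overhang at (238,150) with negligible force. I'll lever up along the cover's arc in two stages.

Request:
{"fn": "send_rows", "kwargs": {
  "rot": [
    [0,0,0],
    [0,0,0],
    [0,0,0],
    [0,0,0],
    [0,0,0],
    [0,0,0],
    [0,0,0],
    [0,0,0],
    [0,0,0],
    [0,0,0],
    [0,0,0],
    [0,0,0],
    [0,0,0],
    [0,0,0],
    [0,0,0],
    [0,0,0]
  ],
  "linear": [
    [0,0,-0.4],
    [0,0,-0.8],
    [0.02,0,-1.3],
    [0.05,0,-1.9],
    [0.1,0,-2.4],
    [0.2,0,-2.9],
    [0.3,0,-3.4],
    [0.4,0,-3.9],
    [0.6,0,-4.5],
    [0.8,0,-5.1],
    [1.0,0,-5.6],
    [1.2,0,-6.1],
    [1.5,0,-6.6],
    [1.7,0,-7.0],
    [1.7,0,-7.0],
    [1.7,0,-7.0]
  ],
  "jaw": [-1,-1,-1,-1,-1,-1,-1,-1,-1,-1,-1,-1,-1,-1,-1,-1]
}}

```text
clock: 8.62
tcp_pos: [0.4866, -0.3047, 0.1019]
eef_rot: [3.14, -0.002, 0.274]
contact_force: [0.0, -0.5, -0.7]
finger_gap: 0.186
grip_force: 59.9
```

```bash
python3 - <<'E'
from h import *
s=status.state(); print(s['clock'],s['tcp_pos'],s['eef_rot'],s['contact_force'],s['ft_torque'],s['finger_gap'])
a=optics.capture('top')[120:300,280:460,::-1];b=optics.capture('side')[120:300,250:430,::-1]
cv2.imwrite('pics/both5.png',cv2.resize(np.hstack([a,b]),None,fx=2.2,fy=2.2,interpolation=cv2.INTER_CUBIC))
E
```

```text
8.6167 [ 0.48658676 -0.30468699  0.1018978 ] [ 3.14022660e+00 -1.87270083e-03  2.74478007e-01] [ 0.00554789 -0.48156759 -0.65902151] [0.04682892 0.02163556 0.05894238] 0.1862984274934702
```

View pics/both5.png

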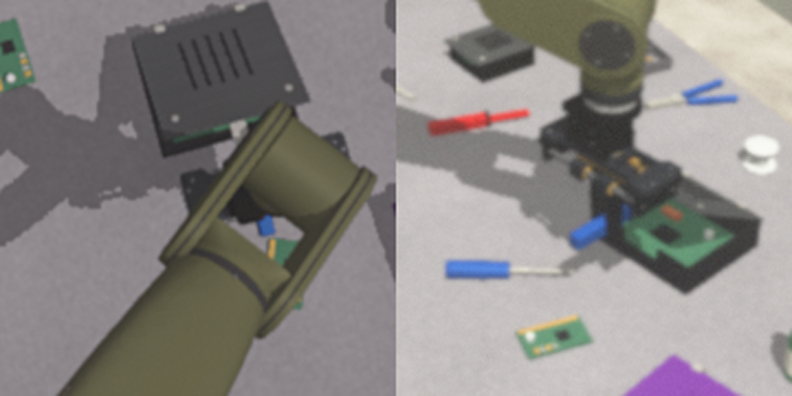

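The cover has lifted to roughly 30°, and the case interior is now visible at right-half (680,240). I'll continue to about 60°.

Request:
{"fn": "send_rows", "kwargs": {
  "rot": [
    [0,0,0],
    [0,0,0],
    [0,0,0],
    [0,0,0],
    [0,0,0],
    [0,0,0],
    [0,0,0],
    [0,0,0],
    [0,0,0],
    [0,0,0],
    [0,0,0],
    [0,0,0],
    [0,0,0],
    [0,0,0]
  ],
  "linear": [
    [0.35,0,-0.55],
    [0.73,0,-1.1],
    [1.15,0,-1.65],
    [1.6,0,-2.15],
    [2.05,0,-2.65],
    [2.5,0,-3.1],
    [3.0,0,-3.5],
    [3.6,0,-3.95],
    [4.1,0,-4.3],
    [4.7,0,-4.7],
    [5.0,0,-4.85],
    [5.3,0,-5],
    [5.3,0,-5],
    [5.3,0,-5]
  ],
  "jaw": [-1,-1,-1,-1,-1,-1,-1,-1,-1,-1,-1,-1,-1,-1]
}}

```text
clock: 9.88
tcp_pos: [0.5373, -0.2902, 0.1515]
eef_rot: [3.141, -0.001, 0.274]
contact_force: [-0.3, -0.1, -0.5]
finger_gap: 0.18
grip_force: 59.9
```

Request:
{"fn": "send_rows", "kwargs": {
  "rot": [
    [0,0,0],
    [0,0,0],
    [0,0,0],
    [0,0,0],
    [0,0,0],
    [0,0,0],
    [0,0,0],
    [0,0,0],
    [0,0,0],
    [0,0,0]
  ],
  "linear": [
    [-0.7,0,0.1],
    [-1.5,0,0.3],
    [-3,0,0.4],
    [-4.5,0,0.4],
    [-6,0,0.4],
    [-8,0,0.4],
    [-10,0,0.4],
    [-11,0,0.4],
    [-11,0,0.4],
    [-11,0,0.4]
  ],
  "jaw": [-1,-1,-1,-1,-1,-1,-1,-1,-1,-1]
}}

```text
clock: 10.72
tcp_pos: [0.4303, -0.3203, 0.1475]
eef_rot: [3.141, -0.001, 0.273]
contact_force: [-0.1, 0.6, 0.2]
finger_gap: 0.185
grip_force: 59.9
```

```bash
python3 - <<'E'
from h import *
s=status.state(); print(s['clock'],s['tcp_pos'],s['eef_rot'],s['contact_force'],s['finger_gap'])
T=R.from_euler('xyz',s['eef_rot']).as_matrix()
for z in(.15,.0035): print(T.T@(np.array([.4614,-.0082,z])-s['tcp_pos'])*100)
print('turn',-np.degrees(-.156-s['eef_rot'][2]))
ex=T[:,0]; P=s['tcp_pos']+.11*ex+[0,0,.007]; print('pred tip',proj('top',P),proj('side',P))
# predicted lip line midpoint for angles
u=np.array([np.cos(.2745),np.sin(.2745),0]); lip=np.array([.542,-.287,.045]); n=np.array([u[1],-u[0],0])
for d in(40,50,60,70):
  a=np.radians(d); m=lip+u*.162*(1-np.cos(a))+[0,0,.162*np.sin(a)]; print(d,[proj(c,m+k*.087*n).round(0).tolist() for c in('top','side') for k in(-1,1)])
a=optics.capture('top')[100:300,270:470,::-1];b=optics.capture('side')[100:300,250:450,::-1]
cv2.imwrite('pics/both6.png',cv2.resize(np.hstack([a,b]),None,fx=2,fy=2,interpolation=cv2.INTER_CUBIC))
E
```

```text
10.7167 [ 0.43028118 -0.32031297  0.14745923] [ 3.14099160e+00 -9.06296110e-04  2.72837938e-01] [-0.08916076  0.57453892  0.17023224] 0.1847078919172839
[ 11.40736624 -29.21809601  -0.26130012]
[ 11.394089   -29.22690141  14.38869122]
turn 24.57060395566495
pred tip [392.9652012  184.67702049] [358.18574537 200.1019513 ]
40 [[353.0, 177.0], [421.0, 159.0], [346.0, 183.0], [392.0, 209.0]]
50 [[352.0, 168.0], [420.0, 150.0], [351.0, 174.0], [397.0, 200.0]]
60 [[350.0, 158.0], [419.0, 140.0], [357.0, 167.0], [403.0, 192.0]]
70 [[347.0, 147.0], [417.0, 129.0], [363.0, 160.0], [410.0, 184.0]]
```

View pics/both6.png

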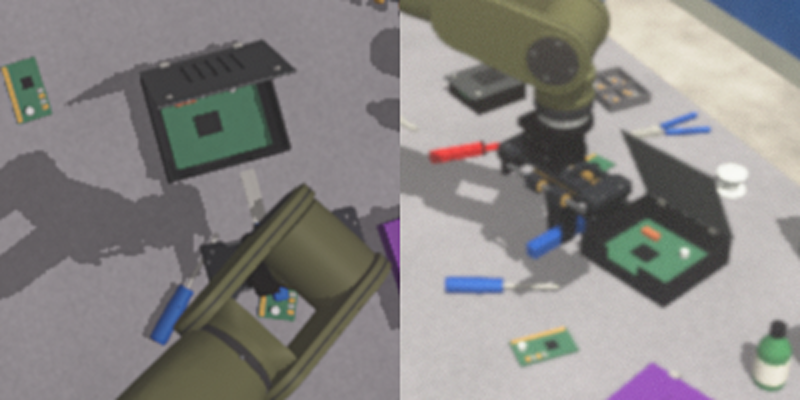

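The cover stands at about 65°: its lip corners at left-half (158,105) and (295,71) match the predicted 60–70° positions. The opener hasn't slipped in the grip. I'll carry it back to its original clear spot.

Request:
{"fn": "send_rows", "kwargs": {
  "rot": [
    [0,0,0],
    [0,0,0],
    [0,0,4],
    [0,0,9],
    [0,0,14],
    [0,0,20],
    [0,0,24.57],
    [0,0,24.57],
    [0,0,24.57],
    [0,0,24.57],
    [0,0,24.57],
    [0,0,24.57],
    [0,0,24.57],
    [0,0,24.57],
    [0,0,24.57]
  ],
  "linear": [
    [0,-2,0],
    [0,-5,0],
    [0,-8,0],
    [0,-11.5,0],
    [0,-15,0],
    [1,-18.5,0],
    [3,-21.5,0],
    [5,-24.5,0],
    [7,-27,0],
    [9,-28.5,0],
    [10.5,-29.2,0],
    [11.4,-29.2,0],
    [11.4,-29.2,0],
    [11.4,-29.2,0],
    [11.4,-29.2,0]
  ],
  "jaw": [-1,-1,-1,-1,-1,-1,-1,-1,-1,-1,-1,-1,-1,-1,-1]
}}

```text
clock: 12.07
tcp_pos: [0.461, -0.0085, 0.1469]
eef_rot: [3.141, 0.001, -0.155]
contact_force: [0.1, -0.4, -0.5]
finger_gap: 0.186
grip_force: 59.9
```

Request:
{"fn": "send_rows", "kwargs": {
  "rot": [
    [0,0,0],
    [0,0,0],
    [0,0,0],
    [0,0,0],
    [0,0,0],
    [0,0,0],
    [0,0,0],
    [0,0,0],
    [0,0,0],
    [0,0,0]
  ],
  "linear": [
    [0,0,1.5],
    [0,0,3.5],
    [0,0,5.5],
    [0,0,7.5],
    [0,0,9.5],
    [0,0,11.5],
    [0,0,12.5],
    [0,0,13],
    [0,0,13],
    [0,0,13]
  ],
  "jaw": [-1,-1,-1,-1,-1,-1,-1,-1,-1,-1]
}}

```text
clock: 12.9
tcp_pos: [0.4619, -0.0084, 0.0179]
eef_rot: [-3.142, -0.001, -0.155]
contact_force: [0.0, -0.9, -0.2]
finger_gap: 0.184
grip_force: 59.9
```

Request:
{"fn": "send_rows", "kwargs": {
  "rot": [
    [0,0,0],
    [0,0,0],
    [0,0,0],
    [0,0,0],
    [0,0,0],
    [0,0,0],
    [0,0,0],
    [0,0,0],
    [0,0,0],
    [0,0,0]
  ],
  "linear": [
    [0,0,0.3],
    [0,0,0.6],
    [0,0,0.9],
    [0,0,1.1],
    [0,0,1.2],
    [0,0,1.3],
    [0,0,1.35],
    [0,0,1.4],
    [0,0,1.4],
    [0,0,1.4]
  ],
  "jaw": [-1,-1,-1,-1,-1,-1,-1,-1,-1,-1]
}}

```text
clock: 13.73
tcp_pos: [0.4614, -0.008, 0.0032]
eef_rot: [-3.142, -0.0, -0.154]
contact_force: [0.3, -0.0, -0.9]
finger_gap: 0.184
grip_force: 59.9
```

Request:
{"fn": "send_rows", "kwargs": {
  "rot": [
    [0,0,0],
    [0,0,0],
    [0,0,0],
    [0,0,0],
    [0,0,0],
    [0,0,0],
    [0,0,0],
    [0,0,0],
    [0,0,0],
    [0,0,0],
    [0,0,0],
    [0,0,0],
    [0,0,0],
    [0,0,0],
    [0,0,0],
    [0,0,0],
    [0,0,0],
    [0,0,0]
  ],
  "linear": [
    [0,0,0.03],
    [0,0,0.05],
    [0,0,0.05],
    [0,0,0.05],
    [0,0,0.05],
    [0,0,0.05],
    [0,0,0.05],
    [0,0,0.05],
    [0,0,0.05],
    [0,0,-1],
    [0,0,-2.5],
    [0,0,-4.5],
    [0,0,-7],
    [0,0,-10],
    [0,0,-13],
    [0,0,-15],
    [0,0,-15],
    [0,0,-15]
  ],
  "jaw": [-1,-1,-1,-0.5,-0.2,0,0.1,0.2,0.2,0.2,0.2,0.2,0.2,0.2,0.2,0.2,0.2,0.2]
}}

```text
clock: 15.23
tcp_pos: [0.4624, -0.0081, 0.1552]
eef_rot: [-3.142, -0.004, -0.154]
contact_force: [0.0, -0.2, 0.6]
finger_gap: 0.6
grip_force: 0.0
```

```bash
python3 - <<'E'
from h import *
s=status.state(); print(s['clock'],s['tcp_pos'],s['contact_force'],s['finger_gap'])
a=optics.capture('top')[90:290,240:440,::-1];b=optics.capture('side')[100:300,230:430,::-1]
cv2.imwrite('pics/both7.png',cv2.resize(np.hstack([a,b]),None,fx=2,fy=2,interpolation=cv2.INTER_CUBIC))
E
```

```text
15.2333 [ 0.46236836 -0.00810609  0.1551878 ] [ 0.02399142 -0.23033848  0.60422979] 0.5996355410900948
```

View pics/both7.png

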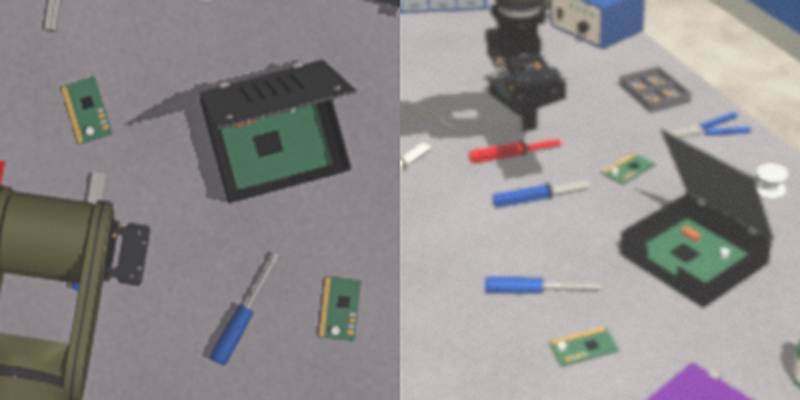

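The opener lies flat on the bench at right-half (540,193), the gripper is clear, and the cover still stands open. Handing in.

```bash
python3 -c "
from plant import job
print(job.hand_in())"
```

```text
the job is handed in; nothing more can be done
None
```

The job is handed in: the opener levered the larger case's cover up to about 65° (estimated from the images), then was laid flat on the bench and released with the cover still open; I never touched the small case.

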